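Mix the large flask on the touch-start mixer

ROBOT

A 6-joint arm with a two-finger parallel gripper is mounted at the origin on the work surface. World frame = base frame: x ahead of the robot, y to its left, z up, the work surface at z = 0. Lengths are in m, angles in rad, forces in N, time in s.
With the tool pointing down it reaches from about 0.375 to 0.9 m from the base axis. Payload 3.1 kg.
Tool frame: the origin (TCP) lies between the finger pads; the fingertips stand 11 mm ahead of it and the grasp point (between the pads) lies 8 mm behind it; z points along the fingers, y is the line along which they close (so a half turn about z gives the same grasp; the last joint's range is limited). The gripper opens to 87 mm and grips with 3 to 60 N. Pads are 19 mm wide; open, the fingers measure 117 mm over their backs; the gripper's body (75 mm by 190 mm) begins 51 mm behind the grasp point.
Start: joints at [1.083, 0.527, 1.433, -0, 1.181, -0.178], TCP at [0.191, 0.595, 0.234] pointing down, gripper open.
Joint ranges: [-3.08, 3.08], [-0.75, 2.2], [0.22, 2.44], [-1.43, 4.57], [0, 2.65], [-2.85, 2.85]. Speed limits (rad/s): [2.79, 2.79, 3.14, 3.14, 3.14, 3.14].

INTERFACE

Orientations are given as a unit quaternion [x, y, z, w].
In Python, from rig import robot gives the robot as it stands.
- The arm moves only by the tool move_arm, never from a script. Its argument "moves" is text: rows parted by semicolons, each of 7 numbers parted by spaces: the shift along the tool's x, y, z in units of 100 mm (1.0 is 100 mm), then the turn, a rotation vector about the tool's x, y, z in units of 90 degrees (1.0 is 90 degrees), then the opening, from 0 (shut) to 1 (fully open). A call has 1 to 12 rows; each row is the pose to reach, as a shift and turn from the pose commanded when the call began, along the tool's axes at that moment; what a row does not reach only later rows make up. A row lasts 1/10 s, in which the tool goes at most 50 mm and 8.59 degrees, less where a joint would pass 70% of its speed; a pose out of reach is approached as far as the arm can. A call with a number of a shift or a turn outside -1 to 1 is refused whole. A call with a gripper value outside its range is refused whole. The fingers move at their own pace and stop on an object; "squeeze" is the grip in N (left out, the last holds). Time passes only in rows, so rows that repeat a pose let the fingers close. It gives the time, the measured TCP pose, the force, the opening and the grip force at its end, in the units of the state.
- robot.get_obs(): the state, without advancing time (a new reading comes with each control period).
- robot.camera(name): name is "scene" or "top" or "wrist"; returns a dict with "image" (420x560x3 uint8, red, green, blue), "intrinsics" (3x3 intrinsics, pixels), "dist_coeffs" ([k1, k2, p1, p2, k3] as OpenCV has them; the pictures are not rectified), "extrinsics" (4x4, takes a point from world to camera coordinates). Camera axes: x right, y up, looking along -z (the intrinsics and any distortion apply to the point x, -y, -z); pixel columns grow to the right and rows downward; lengths in m; the calibration is good to about 2 mm. A picture is of the moment at which its call begins. There is no depth.
- robot.hand_in(): hands the job in; it is judged then, once.
The state is a dict: "time": time; "q": joint angles; "joint_velocities": joint speeds; "joint_torque": joint torques, N m; "position": TCP position; "tool_rot": TCP orientation; "ft_force": force on the tool from outside, world axes, zero at the start; "moment": the same for the moment, N m; "grip_width": finger opening in m; "grip_force": force on a finger pad.
Only numpy, scipy, OpenCV 4.12 (cv2) and the standard library are available. Lean on these libraries where they do the work, as an engineer would, in place of code of your own. Each camera call takes 0.05 s, during which the arm holds its last target. There are 200 camera calls.

TASK

Switch the mixer on first by pushing its toggle switch fully over, away from the front edge and towards the ring. Then take the larger of the two round-bottomed flasks out of its cork ring, seat it upright in the mixer's sprung ring, press it firmly down so that the ring sinks most of its travel, and finish still gripping the flask by its cap or neck and holding it pressed down. The flask is glass: do not tip it over or force it hard; leave the small flask and the paint jars where they are.

Things in the scene. Friction and masses are not known exactly. Their poses are not given: they have to be found in the camera images.
- mixer: touch-start mixer, fixed: white housing 180 long (x) x 130 wide (y), flat 90 mm high top with the sprung black ring at the back, grey panel sloping 20 degrees down to 57 mm at the front edge, with the toggle switch (+y half) and a black speed knob (-y half, 28 mm across, 16 mm high, leave it). Origin under its middle on the table; +x from panel to ring, z up; turned up to 0.45 rad
- toggle_pivot (a point): the pivot of the toggle switch, in the panel: 45 mm in front of the mixer's origin (its -x), 28 mm to its +y, 76 mm above the table. Does not move when the switch is thrown
- toggle_tip (a point): tip of the toggle's round steel bat, 10 mm thick, 34 mm from the pivot. Off: it leans 0.75 rad from vertical to the front edge, tip 23 mm in front of the pivot and 25 mm above it. On: nearly upright, tip 2 mm behind the pivot and 34 mm above it
- toggle (a joint): toggle switch, rad: 0 = off (leaning to the front edge), 0.8 = fully on (against its stop); it grows as the bat is pushed towards the ring, takes about 2 N at the tip and stays where it is left. On counts from 0.6. Starts between 0 and 0.12
- cradle_seat (a point): centre of the top edge of the mixer's sprung ring: black rubber, 74 mm outside, 46 mm hole, 16 mm deep, on an aluminium foot; 42 mm behind the mixer's origin (its +x) on its middle line, 136 mm above the table when up. Moves down with the ring. The large flask rests on the hole's inner edge, its underside then 10 mm below this point and 6 mm clear of the foot
- cradle (a joint): how far the sprung ring is pushed down, m: 0 = up, 0.012 = on its stop. The spring takes about 5 N before it starts to move and 0.7 N more per mm, about 12 N in all at 10 mm; the flask's own weight does not move it. Counts as pressed beyond 0.008; the mixer runs only while it is held so
- flask: the large flask, to be mixed: amber glass ball 64 mm across, neck 22 mm, black round screw cap 30 mm across and 22 mm tall; 110 mm tall in all, 0.12 to 0.24 kg. Origin at the lowest point of the ball, z to the cap: ball centre at 32 mm, its top at 63 mm, cap from 88 to 110 mm. Loose; starts upright in a cork ring, origin 18 mm above the table
- small_flask: the small flask, to be left alone: same shape, ball 51 mm across, same cap, 94 mm tall, 0.10 kg. Origin at the lowest point of the ball. It stands in the other cork ring
- cork_a: loose cork ring, 80 mm across, 40 mm hole, 25 mm high, carrying the large flask; may stand on the left or on the right of the mixer. Origin under its centre
- cork_b: loose cork ring of the same size carrying the small flask, on the other side of the mixer. Origin under its centre
- jar_a: loose white paint jar with a screw lid, 66 mm across, 56 mm tall, on the table nearer the arm than the flasks. Origin under its centre
- jar_b: loose white paint jar like jar_a, on the table beyond the flasks. Origin under its centre
Mind the look-alikes: they are no part of the job. Leave any green look-alike of the flask alone. What is shaped like the mixer but blue is not meant.

How it is judged:
By the outcome, as a careful person would: the job done as asked, in the order asked, and still so for the second after the job is handed in, while the arm keeps its last pose, push and grip.
It also fails if it takes over 61 s, if anything falls off the work surface, if the arm or the gripper's body presses on something with over 40 N, if the wrist force passes 120 N, or if a joint passes its speed limit or range.

## Working session

There is one attempt and no reset: what is moved stays moved. The work goes in short steps, Python scripts to look and compute and a tool call to move; the robot and the scene stay as the last step left them, time stands still between calls to the robot, and variables do not carry over. Pictures are saved under pics/ and viewed, at most 13 in all, crops included, and the job is handed in when it is done.

Besides the shell and the picture viewer there is one more tool, called after "Request:" as name(argument=value, ...) on one line, values as JSON. move_arm: Moves the arm, as the interface text tells. Shifts and turns lie within -1 to 1; 1 stands for 100 mm of shift or 90 degrees of turn. Its arguments: {"type":"object","properties":{"moves":{"type":"string"},"squeeze":{"type":"number"}},"required":["moves"]}

```bash
mkdir -p pics; cat > h.py <<'E'
import numpy as np, cv2
from rig import robot
def cam(n):
    c=robot.camera(n); c={k:np.array(v) for k,v in c.items()}; return c
def save(c,f): cv2.imwrite('pics/'+f,c['image'][:,:,::-1])
F=np.diag([1,-1,-1.])
def ray(c,uv):
    p=cv2.undistortPoints(np.array([[uv]],float),c['intrinsics'],c['dist_coeffs'])[0,0]
    R=c['extrinsics'][:3,:3];t=c['extrinsics'][:3,3]
    return -R.T@t, R.T@F@np.array([p[0],p[1],1])
def onz(c,uv,z):
    o,d=ray(c,uv); return o+d*(z-o[2])/d[2]
def proj(c,P):
    R=c['extrinsics'][:3,:3];t=c['extrinsics'][:3,3]
    P=np.atleast_2d(P); X=(P@R.T+t)@F
    return cv2.projectPoints(X,np.zeros(3),np.zeros(3),c['intrinsics'],c['dist_coeffs'])[0][:,0]
def tri(c1,u1,c2,u2):
    (a,d),(b,e)=ray(c1,u1),ray(c2,u2)
    s=np.linalg.lstsq(np.c_[d,-e],b-a,rcond=None)[0]
    p,q=a+d*s[0],b+e*s[1]; return (p+q)/2,np.linalg.norm(p-q)
E
python3 - <<'E'
from h import *
a=cam('scene');b=cam('top')
save(a,'s0.png');save(b,'t0.png')
for c in(a,b): print(ray(c,(280,210)))
print(robot.get_obs())
E
```

```text
(array([0.97107961, 0.77318768, 1.37360406]), array([-0.30818115, -0.48692137, -0.81737076]))
(array([0.46595356, 0.03686659, 0.98407062]), array([ 0.04230884, -0.01694111, -0.99907777]))
{'time': 0.1, 'q': array([ 1.08252230e+00,  5.28399085e-01,  1.43376987e+00, -5.69129093e-06,
        1.18140775e+00, -1.78516869e-01]), 'joint_velocities': array([ 0.00140255, -0.0022409 , -0.00262533, -0.00113943, -0.00049838,
       -0.00094497]), 'joint_torque': array([-7.91542243e-04, -4.40986919e+01, -1.77149427e+01,  6.34664716e-02,
        5.34954749e-02, -6.61244644e-05]), 'position': array([0.19019572, 0.59468611, 0.23265494]), 'tool_rot': array([ 1.54258987e-01,  9.88029949e-01, -9.38262270e-04, -3.22157013e-04]), 'ft_force': array([ 0.02173748, -0.5541864 , -0.27556378]), 'moment': array([ 0.01426863, -0.04451763,  0.05758617]), 'grip_force': 0.0, 'grip_width': 0.08693441365121334}
```

View pics/s0.png

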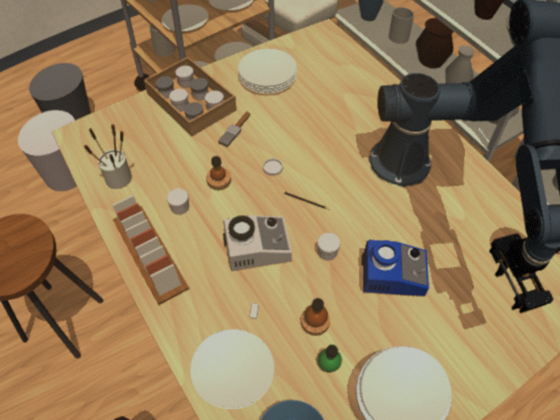

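View pics/t0.png

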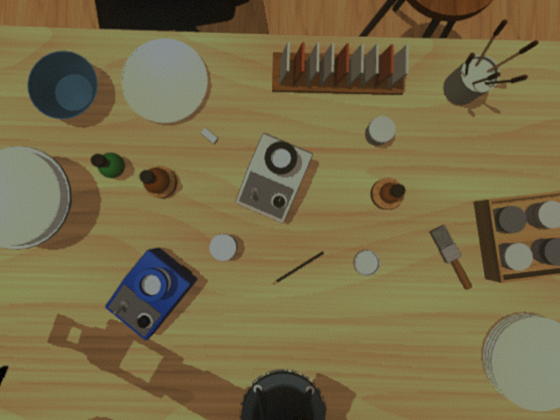

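The scene picture shows the white mixer at (258,240), the blue look-alike at (395,268), amber flasks at (316,317) and (218,172), and a green one at (330,357). In the top view they are: white mixer (275,178), amber flasks (157,180) and (388,193), green (108,165), blue mixer (150,292). Candidates for the large flask are therefore amber left, amber right and green. I'll compare them in one close crop.

```bash
python3 - <<'E'
from h import *
a=cam('scene');b=cam('top')
def crop(c,x,y,w,h,s): return cv2.resize(c['image'][y:y+h,x:x+w],None,fx=s,fy=s,interpolation=cv2.INTER_CUBIC)
r1=np.hstack([crop(b,85,135,110,75,3.6),crop(b,345,155,110,75,3.6)])
r2=np.hstack([crop(a,280,280,110,75,3.6),crop(a,175,135,110,75,3.6)])
cv2.imwrite('pics/c1.png',np.vstack([r1,r2])[:,:,::-1])
cv2.imwrite('pics/m1.png',np.hstack([crop(b,220,120,100,110,4),crop(a,210,200,100,110,4)])[:,:,::-1])
# rough positions
for n,u in(('L',(157,180)),('R',(388,193)),('mixer',(275,178))): print(n,onz(b,u,0.05))
print(b['intrinsics'][0,0],a['intrinsics'][0,0])
E
```

```text
L [0.5711565  0.32458961 0.05      ]
R [ 0.55429737 -0.24294477  0.05      ]
mixer [0.58395071 0.03534829 0.05      ]
381.4771857571006 536.9561014622527
```

View pics/c1.png

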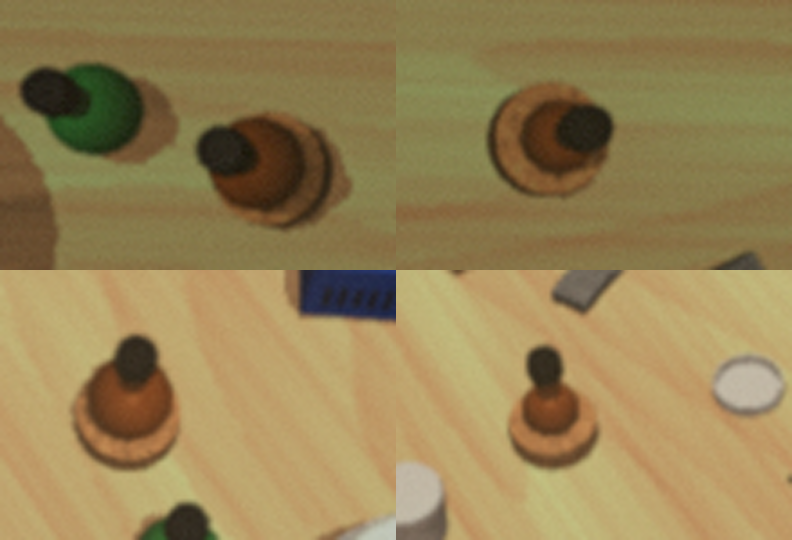

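View pics/m1.png

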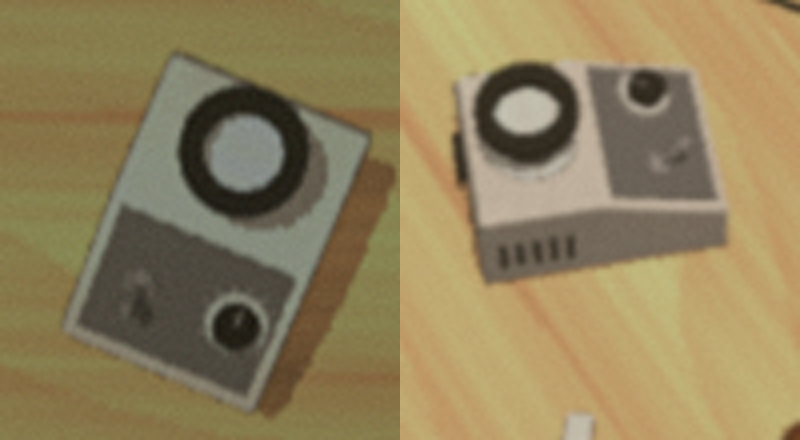

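The left amber flask, top view (157,180) and scene (316,317), is clearly the bigger ball and sits in a cork. The right one, top (388,193), is the small flask; the green one has no cork. In the mixer crop the ring centre is at top-view (281,158), the toggle at about (255,195), and the knob at (279,201).

```bash
python3 - <<'E'
from h import *
a=cam('scene');b=cam('top')
C=[onz(b,u,z)[:2] for u,z in(((263.75,133),.09),((312.5,153.75),.09),((282.5,223),.057),((235.75,202),.057))]
C=np.array(C);print(C.round(4))
L=np.array([[.09,.065],[.09,-.065],[-.09,-.065],[-.09,.065]])
z=C@[1,1j];l=L@[1,1j]
c=z.mean();yaw=np.angle(((z-c)*l.conj()).sum());print('mixer',c,yaw)
ring=tri(b,(281,158),a,(210+525/4,200+112/4));print('ring',ring,onz(b,(281,158),.132))
c2=c
R=lambda x,y:c+(x+1j*y)*np.exp(1j*yaw)
print('ring from body',R(.042,0),'pivot',R(-.045,.028),'tip',R(-.068,.028))
print('cap',tri(b,(147.5,177.2),a,(317.8,303)),onz(b,(147.5,177.2),.122))
# ball
print('ball',onz(b,(85+258/3.6,135+163/3.6),.05))
g=cv2.inRange(cv2.cvtColor(b['image'],cv2.COLOR_RGB2HSV),(5,100,40),(15,255,140))
print('cork', onz(b,(85+272/3.6,135+170/3.6),.02))
E
```

```text
[[ 0.6851  0.0648]
 [ 0.6388 -0.0516]
 [ 0.4738  0.0143]
 [ 0.5218  0.1293]]
mixer (0.5798778715110522+0.039197141684360545j) -0.381083003769585
ring (array([0.51921757, 0.1281989 , 0.26170782]), np.float64(0.2548159401544943)) [0.61913175 0.02317733 0.132     ]
ring from body (0.6188648915875787+0.02357624972671235j) pivot (0.5485199922579678+0.08192515835666796j) tip (0.5271699574541556+0.0904794563334753j)
cap (array([0.5703265 , 0.32477377, 0.11786501]), np.float64(0.0024313569527963192)) [0.56882045 0.32407611 0.122     ]
ball [0.57045021 0.32537626 0.05      ]
cork [0.56913521 0.32464263 0.02      ]
```

```bash
cat >> h.py <<'E'
from scipy.spatial.transform import Rotation as Ro
MC=0.5799+0.0392j; YAW=-0.381
def mix(x,y): 
    p=MC+(x+1j*y)*np.exp(1j*YAW); return p.real,p.imag
def go(P,tooly=None):
    o=robot.get_obs();R=Ro.from_quat(o['tool_rot']).as_matrix()
    y=np.array(R[:,1]) if tooly is None else np.array([np.cos(tooly),np.sin(tooly),0])
    z=np.array([0,0,-1.]); T=np.c_[np.cross(y,z),y,z]
    rv=Ro.from_matrix(R.T@T).as_rotvec()/(np.pi/2)
    print('shift',(R.T@(np.array(P)-o['position'])*10).round(3),'turn',rv.round(3),'t',o['time'],'pos',o['position'].round(4),'F',o['ft_force'].round(1))
E
python3 - <<'E'
from h import *
print(mix(-.1,.028)); go([*mix(-.1,.028),.2],np.pi/2+YAW)
E
```

```text
(np.float64(0.4974824454724759), np.float64(0.10237710586678213))
shift [-4.427 -3.756  0.334] turn [-0.    -0.     0.045] t 0.3 pos [0.1904 0.595  0.2332] F [-0.4  1.6  0.4]
```

Request:
move_arm(moves="-0.35 -0.3 0 0 0 0.045 0; -0.7 -0.6 0 0 0 0.045 0; -1 -0.85 0 0 0 0.045 0")

```text
time: 0.6
position: [0.2602, 0.4821, 0.2334]
tool_rot: [0.189, 0.982, -0.0, 0.0]
ft_force: [0.4, -0.0, 0.9]
grip_width: 0.0706
grip_force: 0.0
```

Request:
move_arm(moves="-0.35 -0.3 0 0 0 0 0; -0.7 -0.6 0 0 0 0 0; -1 -0.85 0 0 0 0 0")

```text
time: 0.9
position: [0.3217, 0.3658, 0.2337]
tool_rot: [0.189, 0.982, -0.0, 0.0]
ft_force: [0.9, 0.6, 1.0]
grip_width: 0.0468
grip_force: 0.0
```

Request:
move_arm(moves="-0.35 -0.3 0 0 0 0 0; -0.7 -0.6 0 0 0 0 0; -1 -0.85 0 0 0 0 0")

```text
time: 1.2
position: [0.3832, 0.2498, 0.2338]
tool_rot: [0.189, 0.982, 0.0, 0.0]
ft_force: [0.5, 0.3, 0.8]
grip_width: 0.0229
grip_force: 0.0
```

Request:
move_arm(moves="-0.35 -0.3 0 0 0 0 0; -0.7 -0.6 0 0 0 0 0; -1 -0.85 0 0 0 0 0; -1 -0.85 0 0 0 0 0; -1 -0.85 0 0 0 0 0")

```text
time: 1.7
position: [0.4438, 0.135, 0.2335]
tool_rot: [0.19, 0.982, 0.0, -0.0]
ft_force: [-0.8, -0.9, 0.8]
grip_width: 0.0006
grip_force: 0.0
```

```bash
python3 - <<'E'
from h import *
w=cam('wrist'); im=w['image'].copy()
P=[[*mix(x,y),z] for x,y,z in((-.045,.028,.076),(-.068,.028,.101),(.042,0,.136),(.09,.065,.09),(-.09,.065,.057),(-.09,-.065,.057))]
for p in proj(w,P): cv2.drawMarker(im,tuple(int(v) for v in p.clip(-50,700)),(255,0,255),cv2.MARKER_CROSS,8,1)
cv2.imwrite('pics/w1.png',im[:,:,::-1]);print(proj(w,P).round())
go([*mix(-.1,.028),.2],np.pi/2+YAW)
E
```

```text
[[270. 307.]
 [269. 300.]
 [239. 424.]
 [305. 421.]
 [307. 258.]
 [180. 258.]]
shift [-0.629 -0.108  0.334] turn [ 0.    -0.001 -0.   ] t 1.75 pos [0.4431 0.1358 0.2334] F [-0.  -0.2 -0.2]
```

View pics/w1.png

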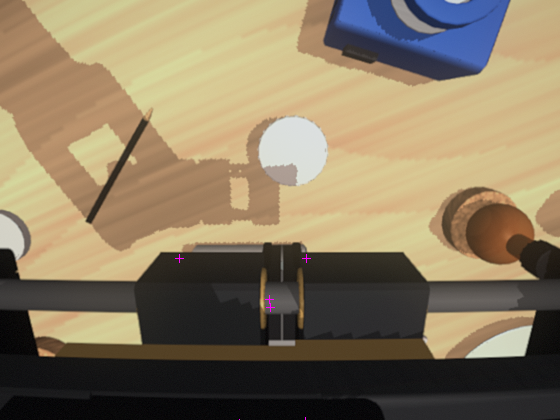

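The wrist view faces back towards the robot: jar (292,150), large flask (485,225) with its cap at (545,258). The mixer's front wall at row ~247, columns 183-307, agrees with the predicted edge. I'll go on to the toggle.

Request:
move_arm(moves="-0.3 -0.05 0.1 0 0 0 0; -0.63 -0.11 0.33 0 0 0 0; -0.63 -0.11 0.7 0 0 0 0; -0.63 -0.11 1 0 0 0 0; -0.63 -0.11 1 0 0 0 0")

```text
time: 2.25
position: [0.4942, 0.1035, 0.1302]
tool_rot: [0.188, 0.982, -0.001, -0.005]
ft_force: [-0.3, -0.4, 0.3]
grip_width: 0.0006
grip_force: 0.0
```

```bash
python3 - <<'E'
from h import *
a=cam('scene');im=cv2.resize(a['image'][190:300,200:340],None,fx=5,fy=5,interpolation=cv2.INTER_CUBIC)
cv2.imwrite('pics/s2.png',im[:,:,::-1])
go([*mix(-.1,.028),.099],np.pi/2+YAW)
go([*mix(-.056,.028),.099],np.pi/2+YAW)
E
```

```text
shift [-0.021 -0.003  0.332] turn [-0.001 -0.003  0.002] t 2.3 pos [0.4958 0.1034 0.1322] F [ 1.  -0.4  1.1]
shift [-0.461 -0.004  0.329] turn [-0.001 -0.003  0.002] t 2.3 pos [0.4958 0.1034 0.1322] F [ 1.  -0.4  1.1]
```

View pics/s2.png

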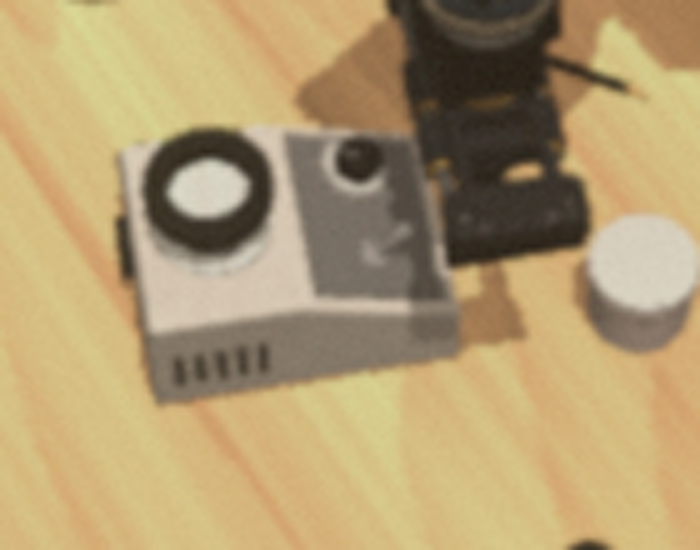

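The fingers stand in front of the panel, with the toggle bat from about (370,250) to (407,232) in the crop, still off. I'll go down and push.

Request:
move_arm(moves="0 0 0.2 0 0 0 0; 0 0 0.33 0 0 0 0; 0 0 0.33 0 0 0 0; -0.1 0 0.33 0 0 0 0; -0.2 0 0.33 0 0 0 0; -0.3 0 0.33 0 0 0 0; -0.38 0 0.33 0 0 0 0; -0.44 0 0.33 0 0 0 0; -0.46 0 0.33 0 0 0 0; -0.46 0 0.33 0 0 0 0")

```text
time: 3.3
position: [0.5403, 0.0852, 0.1011]
tool_rot: [0.189, 0.982, 0.0, -0.001]
ft_force: [-3.4, 3.1, 4.1]
grip_width: 0.0004
grip_force: 2.5
```

```bash
python3 - <<'E'
from h import *
go([*mix(-.056,.028),.099],np.pi/2+YAW)
E
```

```text
shift [0.021 0.    0.021] turn [ 0.    -0.001 -0.   ] t 3.3 pos [0.5403 0.0852 0.1011] F [-3.4  3.1  4.1]
```

Request:
move_arm(moves="-0.03 0 0 0 0 0 0; -0.05 0 0 0 0 0 0; -0.05 0 0 0 0 0 0")

```text
time: 3.6
position: [0.5405, 0.0849, 0.1008]
tool_rot: [0.19, 0.982, 0.001, -0.006]
ft_force: [-11.0, 7.6, 9.7]
grip_width: 0.0003
grip_force: 6.7
```

```bash
python3 - <<'E'
from h import *
go([*mix(-.054,.028),.099],np.pi/2+YAW)
E
```

```text
shift [0.004 0.002 0.018] turn [-0.001 -0.007 -0.   ] t 3.6 pos [0.5405 0.0849 0.1008] F [-11.    7.6   9.7]
```

The force rises with no further travel, so the bat is on its stop. I'll back off and rise.

Request:
move_arm(moves="0.2 0 -0.02 0 0 0 0; 0.45 0 -0.1 0 0 0 0; 0.45 0 -0.5 0 0 0 0.3; 0.45 0.3 -1 0 0 0 1; 0.45 0.6 -1 0 0 0 1; 0.45 1 -1 0 0 0 1; 0.45 1 -1 0 0 0 1; 0.45 1 -1 0 0 0 1")

```text
time: 4.4
position: [0.5418, 0.1929, 0.2009]
tool_rot: [0.188, 0.982, -0.0, 0.001]
ft_force: [0.3, 0.5, -0.0]
grip_width: 0.0404
grip_force: 0.0
```

```bash
python3 - <<'E'
from h import *
a=cam('scene');b=cam('top');print(proj(a,[[*mix(-.045,.028),.076],[*mix(-.043,.028),.11]]), proj(b,[[*mix(-.043,.028),.11]]))
f=lambda c,x,y:cv2.resize(c['image'][y:y+100,x:x+80],None,fx=5,fy=5,interpolation=cv2.INTER_CUBIC)
cv2.imwrite('pics/s3.png',np.hstack([f(a,230,200),f(b,225,140)])[:,:,::-1])
go([.570,.3245,.25]);
E
```

```text
[[275.50182771 240.06300459]
 [274.7251044  233.72679626]] [[254.81347502 188.7121045 ]]
shift [ 0.221  1.341 -0.499] turn [-0. -0. -0.] t 4.5 pos [0.5406 0.1917 0.2003] F [-0.3 -0.4 -0.1]
```

View pics/s3.png

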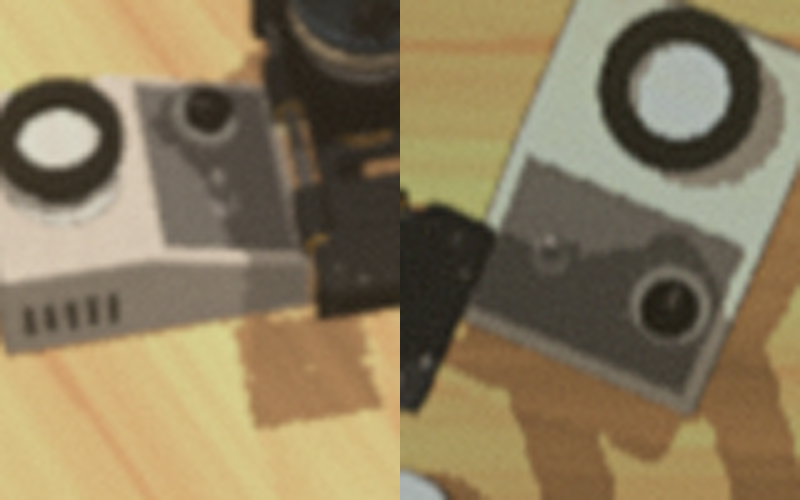

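The bat now stands upright: scene tip about (273,235), predicted (274.7,233.7). The switch is on. Next I go above the flask.

Request:
move_arm(moves="0.07 0.4 0 0 0 0 0.68; 0.15 0.8 0 0 0 0 0.68; 0.2 1 0 0 0 0 0.68")

```text
time: 4.8
position: [0.5601, 0.2938, 0.2004]
tool_rot: [0.19, 0.982, 0.0, 0.0]
ft_force: [-0.8, -0.1, 0.1]
grip_width: 0.0586
grip_force: 0.0
```

Request:
move_arm(moves="0.02 0.34 0 0 0 0 0.68; 0.02 0.34 0 0 0 0 0.68; 0.02 0.34 0 0 0 0 0.68; 0.02 0.34 0 0 0 0 0.68")

```text
time: 5.2
position: [0.5697, 0.3235, 0.2001]
tool_rot: [0.19, 0.982, -0.001, -0.001]
ft_force: [-0.3, -0.0, 0.3]
grip_width: 0.059
grip_force: 0.0
```

```bash
python3 - <<'E'
from h import *
b=cam('top');w=cam('wrist');a=cam('scene')
P=[[.570,.3245,.128],[.570,.3245,.106],[.570,.3245,.05]]
im=w['image'].copy()
for p in proj(w,P): cv2.drawMarker(im,tuple(int(v) for v in p.clip(-50,700)),(255,0,255),cv2.MARKER_CROSS,8,1)
print(proj(w,P).round(),proj(a,P).round(1))
im2=cv2.resize(a['image'][250:390,260:400],(420,420))
cv2.imwrite('pics/w2.png',cv2.resize(np.hstack([im[:,70:490],im2]),(800,400))[:,:,::-1])
go([.570,.3245,.109])
E
```

```text
[[282. 223.]
 [282. 214.]
 [282. 196.]] [[318.6 301.1]
 [318.  304.8]
 [316.7 313.7]]
shift [0.002 0.007 0.915] turn [-0. -0. -0.] t 5.35 pos [0.57   0.3238 0.2005] F [-0.   0.2  0.6]
```

View pics/w2.png

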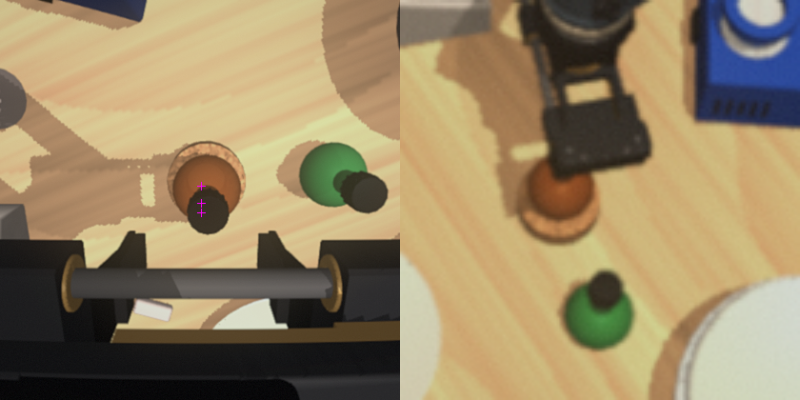

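The wrist view shows the cap centred at about (287,223) against a predicted (282,223). That is 3 mm more in tool y, so I'll correct, descend and grip.

Request:
move_arm(moves="0 0.04 0.3 0 0 0 0.68; 0 0.04 0.6 0 0 0 0.68; 0 0.04 0.8 0 0 0 0.68; 0 0.04 0.91 0 0 0 0.68; 0 0.04 0.91 0 0 0 0.68; 0 0.04 0.91 0 0 0 0.4; 0 0.04 0.91 0 0 0 0.3; 0 0.04 0.91 0 0 0 0.2; 0 0.04 0.91 0 0 0 0.2; 0 0.04 0.91 0 0 0 0.2", squeeze=35)

```text
time: 6.35
position: [0.5718, 0.329, 0.1102]
tool_rot: [0.189, 0.982, 0.0, 0.0]
ft_force: [0.1, -1.0, 1.8]
grip_width: 0.029
grip_force: 35.0
```

Request:
move_arm(moves="0 0 -0.1 0 0 0 0.2; 0 0 -0.3 0 0 0 0.2; 0 0 -0.6 0 0 0 0.2; 0 0 -0.9 0 0 0 0.2; 0 0 -1 0 0 0 0.2; 0 0 -1 0 0 0 0.2")

```text
time: 6.95
position: [0.5726, 0.3294, 0.2117]
tool_rot: [0.189, 0.982, 0.001, 0.002]
ft_force: [0.5, 0.3, -0.7]
grip_width: 0.0291
grip_force: 35.0
```

Request:
move_arm(moves="0 0 -0.2 0 0 0 0.2; 0 0 -0.4 0 0 0 0.2; 0 -0.2 -0.5 0 0 0 0.2; 0 -0.5 -0.5 0 0 0 0.2; 0 -0.8 -0.5 0 0 0 0.2; 0 -1 -0.5 0 0 0 0.2; 0 -1 -0.5 0 0 0 0.2")

```text
time: 7.65
position: [0.5321, 0.2337, 0.2575]
tool_rot: [0.19, 0.982, -0.002, -0.003]
ft_force: [0.2, -0.4, -0.5]
grip_width: 0.0288
grip_force: 35.0
```

```bash
python3 - <<'E'
from h import *
w=cam('wrist');a=cam('scene')
cv2.imwrite('pics/w3.png',cv2.resize(np.hstack([w['image'][:,70:490],cv2.resize(a['image'][190:330,220:360],(420,420))]),(800,400))[:,:,::-1])
go([.619,.0233,.26])
E
```

```text
shift [-1.58  -1.657 -0.019] turn [-0.    -0.001 -0.   ] t 7.75 pos [0.534  0.2359 0.2583] F [-0.3  0.6 -0.7]
```

View pics/w3.png

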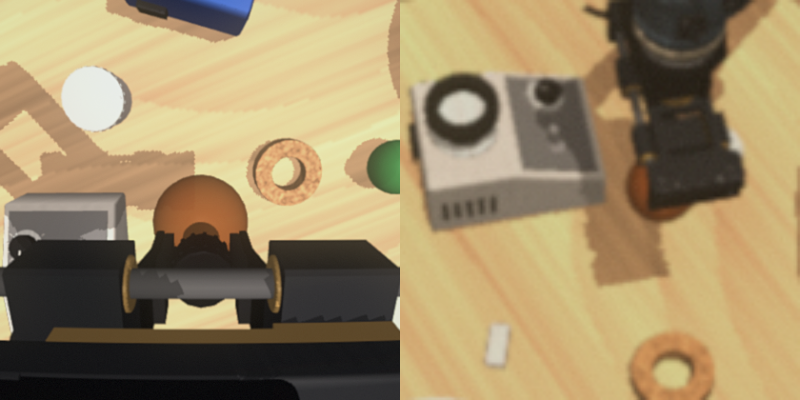

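The flask hangs upright in the fingers, ball at (200,205) in the crop. The empty cork ring is left behind at (287,170). I'll carry the flask to the ring.

Request:
move_arm(moves="-0.2 -0.2 0 0 0 0 0.2; -0.5 -0.53 0 0 0 0 0.2; -0.8 -0.83 0 0 0 0 0.2; -0.8 -0.83 0 0 0 0 0.2")

```text
time: 8.15
position: [0.5811, 0.1256, 0.2588]
tool_rot: [0.191, 0.982, -0.001, 0.001]
ft_force: [0.1, 0.1, -1.8]
grip_width: 0.0287
grip_force: 35.0
```

Request:
move_arm(moves="-0.3 -0.3 0 0 0 0 0.2; -0.6 -0.63 0 0 0 0 0.2; -0.78 -0.82 0 0 0 0 0.2; -0.78 -0.82 0 0 0 0 0.2; -0.78 -0.82 0 0 0 0 0.2; -0.78 -0.82 0 0 0 0 0.2; -0.78 -0.82 0 0 0 0 0.2")

```text
time: 8.85
position: [0.6194, 0.026, 0.2593]
tool_rot: [0.188, 0.982, 0.0, -0.0]
ft_force: [-0.6, -0.3, -0.9]
grip_width: 0.0296
grip_force: 35.0
```

```bash
python3 - <<'E'
from h import *
a=cam('scene');o=robot.get_obs();p=o['position']
print(proj(a,[p-[0,0,.06],p-[0,0,.092],[.619,.0233,.136]]).round(1), o['tool_rot'].round(4))
cv2.imwrite('pics/s4.png',cv2.resize(a['image'][175:315,190:330],(600,600),interpolation=cv2.INTER_CUBIC)[:,:,::-1])
go([.619,.0233,.218])
E
```

```text
[[241.5 212.4]
 [242.2 219.2]
 [242.6 224.9]] [ 1.881e-01  9.821e-01  1.000e-04 -2.000e-04]
shift [-0.005 -0.025  0.415] turn [ 0. -0.  0.] t 8.9 pos [0.6195 0.0258 0.2595] F [ 0.3  0.  -1.3]
```

View pics/s4.png

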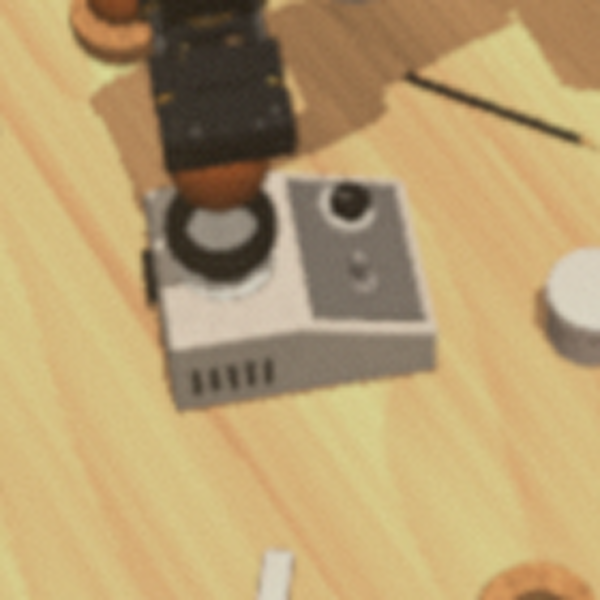

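The ball hangs over the ring, whose hole is at (221,226) in the crop, and the bat is still upright at (358,268). I'll lower it slowly and watch the force.

Request:
move_arm(moves="0 -0.01 0.1 0 0 0 0.2; 0 -0.01 0.22 0 0 0 0.2; 0 -0.01 0.32 0 0 0 0.2; 0 -0.01 0.38 0 0 0 0.2; 0 -0.01 0.4 0 0 0 0.2; 0 -0.01 0.42 0 0 0 0.2; 0 -0.01 0.42 0 0 0 0.2; 0 -0.01 0.42 0 0 0 0.2")

```text
time: 9.7
position: [0.6203, 0.0234, 0.2186]
tool_rot: [0.189, 0.982, 0.0, 0.001]
ft_force: [1.1, 0.8, 5.9]
grip_width: 0.0288
grip_force: 35.0
```

```bash
python3 - <<'E'
from h import *
o=robot.get_obs();print(o['position'],o['ft_force'],o['moment'])
E
```

```text
[0.62033438 0.0234369  0.21858825] [1.1269503  0.83362777 5.85013872] [ 0.20157729 -0.04543729 -0.02052747]
```

Request:
move_arm(moves="0 0 0.02 0 0 0 0.2; 0 0 0.04 0 0 0 0.2; 0 0 0.06 0 0 0 0.2; 0 0 0.06 0 0 0 0.2", squeeze=45)

```text
time: 10.1
position: [0.6207, 0.0233, 0.2131]
tool_rot: [0.189, 0.982, 0.0, 0.002]
ft_force: [1.0, 1.5, 8.8]
grip_width: 0.0287
grip_force: 45.0
```

Request:
move_arm(moves="0 0 0.02 0 0 0 0.2; 0 0 0.03 0 0 0 0.2; 0 0 0.03 0 0 0 0.2")

```text
time: 10.4
position: [0.6211, 0.0234, 0.2107]
tool_rot: [0.189, 0.982, 0.0, 0.002]
ft_force: [-0.5, 2.1, 10.6]
grip_width: 0.0286
grip_force: 44.9
```

Request:
move_arm(moves="0 0 0.01 0 0 0 0.2; 0 0 0.01 0 0 0 0.2; 0 0 0.01 0 0 0 0.2; 0 0 0.01 0 0 0 0.2; 0 0 0.01 0 0 0 0.2")

```text
time: 10.9
position: [0.6213, 0.0234, 0.21]
tool_rot: [0.189, 0.982, 0.0, 0.003]
ft_force: [0.1, 1.5, 10.7]
grip_width: 0.0285
grip_force: 44.9
```

```bash
python3 - <<'E'
from h import *
F=[]
for i in range(4):
    a=cam('scene');o=robot.get_obs();F.append(np.r_[o['position'],o['ft_force']])
print(np.array(F).round(4))
cv2.imwrite('pics/s5.png',cv2.resize(a['image'][175:315,190:330],(600,600),interpolation=cv2.INTER_CUBIC)[:,:,::-1])
E
```

```text
[[ 0.6213  0.0234  0.21    0.4607  1.8116 10.1256]
 [ 0.6213  0.0233  0.21    0.8075  1.421  10.0176]
 [ 0.6213  0.0234  0.21   -0.0185  1.671   9.8123]
 [ 0.6213  0.0233  0.21    0.5272  1.988  10.5476]]
```

View pics/s5.png

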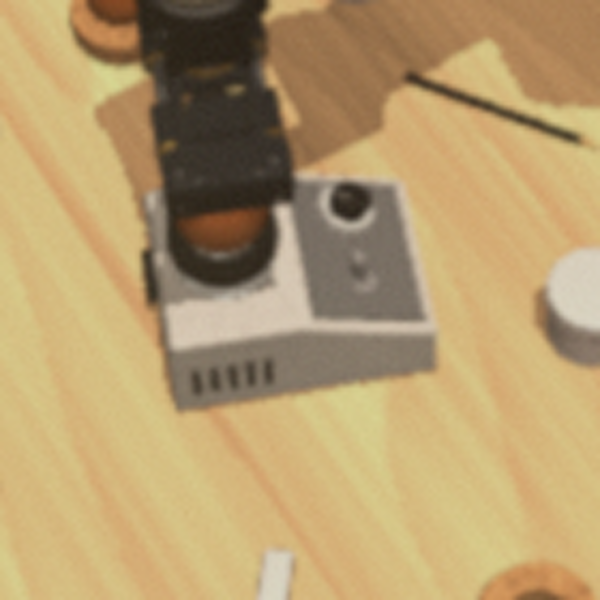

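The flask sits in the ring, which has sunk visibly. The force, about 11.5 N net, and the position put the travel at 8-9 mm, which is marginal, so I'll press a little deeper.

Request:
move_arm(moves="0 0 0.01 0 0 0 0.2; 0 0 0.015 0 0 0 0.2; 0 0 0.015 0 0 0 0.2; 0 0 0.015 0 0 0 0.2")

```text
time: 11.5
position: [0.6215, 0.0234, 0.2087]
tool_rot: [0.189, 0.982, 0.0, 0.003]
ft_force: [0.3, 1.8, 11.2]
grip_width: 0.0289
grip_force: 44.9
```

```bash
python3 - <<'E'
from h import *
F=[]
for i in range(6):
    cam('top');o=robot.get_obs();F.append(np.r_[o['position'],o['ft_force']])
print(np.mean(F,0).round(4),o['tool_rot'])
E
```

```text
[ 0.6214  0.0234  0.2087  0.3993  1.9915 11.592 ] [1.89132501e-01 9.81947271e-01 4.70203033e-04 2.86919144e-03]
```

Request:
move_arm(moves="0 0 0.01 0 0 0 0.2; 0 0 0.01 0 0 0 0.2; 0 0 0.01 0 0 0 0.2")

```text
time: 12.1
position: [0.6216, 0.0234, 0.2079]
tool_rot: [0.189, 0.982, 0.001, 0.003]
ft_force: [-0.0, 2.2, 11.3]
grip_width: 0.0285
grip_force: 44.9
```

```bash
python3 - <<'E'
from h import *
F=[]
for i in range(6):
    cam('top');o=robot.get_obs();F.append(np.r_[o['position'],o['ft_force']])
print(np.mean(F,0).round(4),o['tool_rot'])
E
```

```text
[ 0.6216  0.0234  0.2079  0.6176  1.9532 11.8562] [1.89131221e-01 9.81946851e-01 5.20474319e-04 3.08104371e-03]
```

```bash
python3 -c "
from rig import robot
print(robot.hand_in())"
```

```text
the job is handed in; nothing more can be done
None
```

I handed the job in at 12.4 s with the mixer switched on, the large flask seated in the sprung ring and pressed down about 10 mm (estimated from force and arm position), and the arm still gripping its cap and holding it down; the hand-in gave no verdict.

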